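Close the wax tin with its inner lid and take off the outer lid

ROBOT

A 6-joint arm with a two-finger parallel gripper is mounted at the origin on the work surface. World frame = base frame: x ahead of the robot, y to its left, z up, the work surface at z = 0. Lengths are in mm, angles in rad, forces in N, time in s.
With the tool pointing down it reaches from about 350 to 975 mm from the base axis. Payload 7.1 kg.
Tool frame: the origin (TCP) lies midway between the tips of the shut fingers; the grasp point (between the pads) lies 19 mm behind it (ctrl.hold_point_z is the distance from the TCP to the grasp point, in mm); z points along the fingers, y is the direction in which the jaws open and shut (so a half turn about z gives the same grasp; the last joint's range is limited). The gripper opens to 88 mm and grips with 3 to 60 N. Pads are 20 mm wide; open, the fingers measure 115 mm over their backs; the gripper's body (75 mm by 178 mm) begins 61 mm behind the grasp point.
Start: joints at [1.13, 0.423, 1.63, -0, 1.089, -0.019], TCP at [255.845, 570.218, 222.675] pointing down, gripper open.
Joint ranges: [-3, 3], [-0.9, 2.11], [0.09, 2.58], [-1.31, 4.45], [0.11, 2.69], [-2.54, 2.54]. Speed limits (rad/s): [2.39, 2.39, 3.01, 3.14, 3.14, 3.14].

INTERFACE

Orientations are given as a rotation vector (axis times angle).
In Python, from workcell import ctrl, eyes gives the robot as it stands.
- The arm moves only by the tool move_arm, never from a script. Its argument "deltas" is a list of rows, each a list of 6 numbers: the shift along the tool's x, y, z in mm, then the turn, a rotation vector about the tool's x, y, z in rad. A call has 1 to 5 rows; each row shifts and turns the pose as measured when the row begins, along the tool's axes as they then stand; what a row does not reach is not made up. A row lasts 1/12 s, in which the tool goes at most 41.7 mm and 7.16 degrees, less where a joint would pass 70% of its speed; a pose out of reach is approached as far as the arm can. A call is refused whole if a number of a shift passes 41.7 or a number of a turn 0.125, either way. A call with a gripper value outside its range is refused whole. "hand" is the closure, from -1 (fully open) to 1 (shut), set as the call begins (left out, the last holds). The fingers move at their own pace and stop on an object; the grip force is fixed at half the most. Time passes only in rows, so rows that do not move let the fingers close. It gives the time, the measured TCP pose, the force and the opening at its end, in the units of the state.
- ctrl.get_obs(): the state, without advancing time (a new reading comes with each control period).
- eyes.get_image(name): name is "scene" or "top"; returns a dict with "frame" (400x640x3 uint8, red, green, blue), "range_z" (400x640 float32, mm along the optical axis (not along the pixel's ray), 0 where there is no reading), "fx", "fy", "cx", "cy" (pixels), "cam_to_world" (4x4, takes a point from camera to world coordinates). Camera axes: x right, y down, z forward; pixel columns grow to the right and rows downward; lengths in mm; the calibration is good to about 2 mm. A picture is of the moment at which its call begins.
- ctrl.close_job(): hands the job in, once; it reports no verdict.
The state is a dict: "t": time; "qpos": joint angles; "qvel": joint speeds; "joint_torque": joint torques, N m; "ee_pos": TCP position; "orientation": TCP orientation; "ft_force": force on the tool from outside, world axes, zero at the start; "moment": the same for the moment, N m; "width": finger opening in mm.
Only numpy, scipy, OpenCV 4.12 (cv2) and the standard library are available. Lean on these libraries where they do the work, as an engineer would, in place of code of your own. Each camera call takes 0.05 s, during which the arm holds its last target.

TASK

The large wax tin stands open and its two lids are waiting, nested together, on the wooden ring. Pick both up together by the inner lid's wooden knob, set them down (do not drop them) on the large tin so that the inner lid is fully home in its mouth, and let go; then take the outer lid alone by its steel collar and lift it off the inner lid, which must stay home and undisturbed. Finish while still holding the outer lid level in the gripper over the tin, fully clear of the knob; part the lids nowhere but on the tin, and leave the tin and everything else on the table where it stands.

Things in the scene. Friction and masses are not known exactly. Their poses are not given: they have to be found in the camera images.
- inner_knob (a point): Grip point on the inner lid's round dark-wood knob (upright cylinder, 24 mm in diameter), on the lid's axis, in the 38 mm of knob that stand out above the outer lid's collar when nested. It is 64 mm above the inner lid's origin; the knob's top is 16 mm higher, the nested collar's top 22 mm lower. All is round: yaw does not matter.
- inner_lid: Inner lid, aluminium, about 150 g. Origin at the centre of its flange's underside, z up. Flange 113 mm wide, 4 mm thick; below it a plug 94 mm wide, 10 mm deep, edge tapered to 86 mm, enters the tin's mouth with 4 mm play all round. Home: flange flat on the rim, origin at point tin_mouth. Knob on top, to 80 mm above the origin, passes through the outer lid's collar.
- outer_collar (a point): Grip point on the outer lid's upright round steel collar, on its axis, 22 mm above the lid's plate, 12 mm below the collar's top. Collar 44 mm in outer diameter, 34 mm tall, 30 mm bore, 3 mm play round the knob. Nested, the knob stands 38 mm above the collar's top, so fingers taking the collar from above pass on either side of the knob.
- outer_lid: Outer lid, steel, about 180 g: plate 128 mm wide, 4 mm thick, skirt (bore 120 mm) 9 mm down from the plate's underside, collar on top. Origin at the centre of the plate's underside, z up. Nested, it lies loosely on the inner lid's flange, 4 mm above the inner lid's origin, and rides along when the inner lid is lifted by its knob. To clear the knob it must rise 85 mm.
- tin_mouth (a point): Centre of the large tin's open mouth, at rim height, 70 mm above the table.
- tin: The large open round wax tin, plain steel, 110 mm in outer diameter, 70 mm high, mouth 102 mm, about 0.7 kg with the cake of wax in it; stands loose on the table. Origin at the centre of its underside, z up.
- stand: Wooden ring, fixed to the table, 108 mm in diameter and 30 mm high, on which the nested lids wait (the inner lid's flange on its upper edge, the plug inside it). Origin at the centre of its underside.
- small_tin: The smaller open wax tin, 84 mm in diameter, 70 mm high; the lids do not belong to it. Leave alone. The large tin, the small tin and the ring are in any order from left to right.
- stamp: Copper printing stamp with a handle, 70 x 50 x 46 mm. Leave alone.
- bobbin: Bare wooden bobbin, 40 mm in diameter, 50 mm high. Leave alone.
- brush: Brush lying on the table, low. Leave alone.
- weight: Dark steel weight, 60 mm in diameter, 50 mm high. Leave alone.
- ruler: Flat steel ruler, 300 x 30 x 3 mm, on the table. Leave alone.
- jar: Amber glass jar with white cap, 60 mm in diameter, 85 mm high. Leave alone.
There are look-alikes about, which are no part of the job. What is shaped like the tin but purple is not meant.

How it is judged:
By the outcome, as a careful person would: the job done as asked, in the order asked, and still so for the second after the job is handed in, while the arm keeps its last pose, push and grip.
It also fails if it takes over 46 s, if anything falls off the work surface, if the arm or the gripper's body presses on something with over 40 N, if the wrist force passes 120 N, or if a joint passes its speed limit or range.

## Working session

There is one attempt and no reset: what is moved stays moved. The work goes in short steps, Python scripts to look and compute and a tool call to move; the robot and the scene stay as the last step left them, time stands still between calls to the robot, and variables do not carry over. Pictures are saved under pics/ and viewed, and the job is handed in when it is done.

Besides the shell and the picture viewer there is one more tool, called after "Emit:" by a JSON object that holds its "op" and its "data". move_arm: Moves the arm, as the interface text tells. Its arguments: {"type":"object","properties":{"deltas":{"type":"array"},"hand":{"type":"number"}},"required":["deltas"]}

```bash
mkdir -p pics; ls; python3 - <<'E'
from workcell import ctrl, eyes
import cv2,pickle
print(ctrl.get_obs(), ctrl.hold_point_z)
for n in("scene","top"):
    d=eyes.get_image(n); pickle.dump(d,open(f'pics/{n}0.pkl','wb'))
    cv2.imwrite(f'pics/{n}0.png',d["frame"][:,:,::-1])
    print(n,d['fx'],d['cx'],d['cy'],d['cam_to_world'])
E
```

```text
pics
{'t': 0.0, 'qpos': array([ 1.13000313e+00,  4.23850889e-01,  1.63071005e+00, -3.36358886e-05,
        1.08859173e+00, -1.90241062e-02]), 'qvel': array([ 0.0018899 ,  0.00044484,  0.00120569,  0.0009521 , -0.00290696,
        0.0002917 ]), 'joint_torque': array([ 4.02162977e-04, -5.44599652e+01, -2.73681450e+01,  6.44532521e-02,
        2.25605158e-02, -6.91394939e-05]), 'ee_pos': array([255.61483372, 569.71360414, 221.88754856]), 'orientation': array([-6.57521138e-01, -3.07167922e+00,  2.39640920e-03]), 'ft_force': array([-0.2144943 ,  0.57549919, -0.10870959]), 'moment': array([0.04394581, 0.01312909, 0.04735602]), 'width': 88.01087631441476} 18.700000000000003
scene 374.0128762035232 319.8513601171834 201.41461969078824 [[-7.59991386e-01  4.57926649e-01 -4.61211749e-01  9.94703774e+02]
 [ 6.49925534e-01  5.32030375e-01 -5.42715838e-01  5.17491361e+02]
 [-3.14538505e-03 -7.12212654e-01 -7.01956724e-01  7.52390295e+02]
 [ 0.00000000e+00  0.00000000e+00  0.00000000e+00  1.00000000e+00]]
top 386.00255208507326 313.9264238654939 199.24971275412358 [[ 1.02540151e-02 -9.88963893e-01  1.47801470e-01  3.84328365e+02]
 [-9.99943564e-01 -1.05521812e-02 -1.23334210e-03 -3.09053907e+00]
 [ 2.77935870e-03 -1.47780482e-01 -9.89016281e-01  1.23739906e+03]
 [ 0.00000000e+00  0.00000000e+00  0.00000000e+00  1.00000000e+00]]
```

View pics/scene0.png

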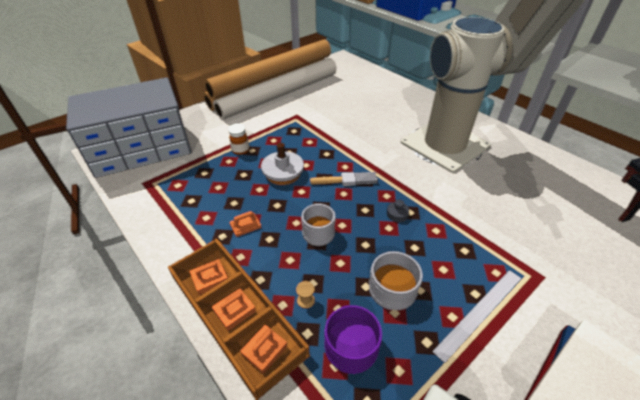

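View pics/top0.png

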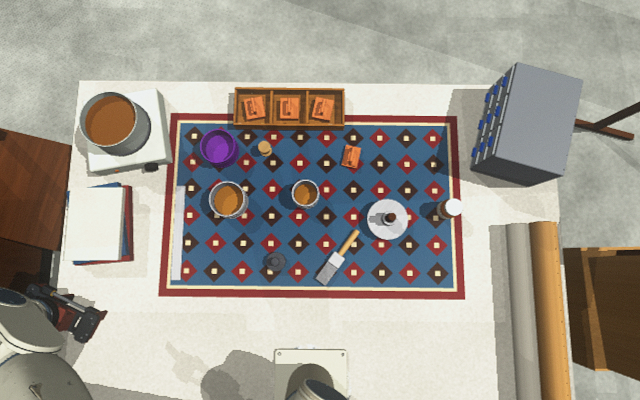

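The large steel tin is at about (228,200) in the top view and (396,280) in scene. The nested lids are at (386,219) and (283,165), with the jar to their right at (450,208). Next I'll measure them.

```bash
cat > h.py <<'E'
import numpy as np,cv2,pickle
from scipy.optimize import least_squares
def cloud(d):
    Z=d['range_z'].astype(float); v,u=np.mgrid[:Z.shape[0],:Z.shape[1]]
    P=np.stack([(u-d['cx'])/d['fx']*Z,(v-d['cy'])/d['fy']*Z,Z],-1)
    M=np.array(d['cam_to_world']); W=P@M[:3,:3].T+M[:3,3]; W[Z<=0]=np.nan; return W
def plane(d,uv,z):
    M=np.array(d['cam_to_world']); uv=np.atleast_2d(np.array(uv,float))
    r=np.c_[(uv[:,0]-d['cx'])/d['fx'],(uv[:,1]-d['cy'])/d['fy'],np.ones(len(uv))]@M[:3,:3].T
    return M[:3,3]+r*((z-M[2,3])/r[:,2])[:,None]
def circ(xy,r=None):
    f=lambda p:np.hypot(xy[:,0]-p[0],xy[:,1]-p[1])-(p[2] if r is None else r)
    s=least_squares(f,[*xy.mean(0),50][:3 if r is None else 2],loss='soft_l1',f_scale=2); return s.x,np.sqrt(np.mean(s.fun**2))
E
python3 - <<'E'
from h import *
D={n:pickle.load(open(f'pics/{n}0.pkl','rb')) for n in('scene','top')}
for n,d in D.items():
    W=cloud(d)
    c={'top':{'tin':(228,200),'lid':(386,219),'jar':(452,207)},'scene':{'tin':(396,280),'lid':(283,165),'jar':(238,140)}}[n]
    for k,(u,v) in c.items():
        w=W[v-45:v+45,u-45:u+45].reshape(-1,3); w=w[np.isfinite(w[:,0])]
        h=np.histogram(w[:,2],bins=np.arange(-4,140,4))
        print(n,k,dict(zip(h[1].astype(int).tolist(),h[0].tolist())))
        bands={'tin':[(64,74)],'lid':[(30,36),(36,42),(66,74),(100,120)],'jar':[(78,90)]}[k]
        for lo,hi in bands:
            s=w[(w[:,2]>lo)&(w[:,2]<hi)]
            if len(s)>5: print('  ',lo,hi,len(s),s.mean(0).round(1),np.median(s[:,2]).round(1),circ(s[:,:2]), (s.max(0)+s.min(0))[:2]/2,np.ptp(s,axis=0))
E
```

```text
scene tin {-4: 2143, 0: 3060, 4: 62, 8: 26, 12: 66, 16: 46, 20: 59, 24: 139, 28: 826, 32: 283, 36: 127, 40: 125, 44: 120, 48: 113, 52: 137, 56: 157, 60: 130, 64: 178, 68: 260, 72: 2, 76: 0, 80: 0, 84: 0, 88: 0, 92: 0, 96: 0, 100: 0, 104: 0, 108: 0, 112: 0, 116: 0, 120: 0, 124: 0, 128: 0, 132: 0}
   64 74 440 [588.9 270.9  68.1] 68.5 (array([563.45313621, 263.61384171,  53.73431674]), np.float64(32.30614458861912)) [600.87950875 265.57653809] [187.67952532 116.09626766   8.28760066]
scene lid {-4: 3557, 0: 2805, 4: 63, 8: 66, 12: 55, 16: 59, 20: 18, 24: 47, 28: 58, 32: 272, 36: 435, 40: 37, 44: 24, 48: 27, 52: 48, 56: 49, 60: 49, 64: 65, 68: 77, 72: 27, 76: 17, 80: 44, 84: 21, 88: 8, 92: 11, 96: 10, 100: 10, 104: 15, 108: 20, 112: 1, 116: 0, 120: 0, 124: 0, 128: 0, 132: 0}
   30 36 304 [ 518.2 -231.1   34.4] 35.0 (array([ 509.86481243, -234.97907459,   54.85836001]), np.float64(30.247519702766006)) [ 508.2129204  -287.73237228] [125.42694862 237.23343878   5.99479522]
   36 42 454 [ 514.8 -231.2   37.4] 37.2 (array([ 503.99137877, -240.19991422,   49.61721664]), np.float64(24.94331900
[... 2318 characters left out ...]
  7.56212086]
   100 120 54 [ 503.8 -232.2  108.5] 108.7 (array([ 503.97984503, -232.1576334 ,    8.40503838]), np.float64(2.8547095591971288)) [ 504.17341977 -232.57174777] [21.5805091  23.38171952 10.90920523]
top jar {-4: 3571, 0: 2902, 4: 307, 8: 23, 12: 25, 16: 21, 20: 25, 24: 18, 28: 24, 32: 24, 36: 24, 40: 21, 44: 26, 48: 31, 52: 33, 56: 32, 60: 34, 64: 7, 68: 10, 72: 22, 76: 31, 80: 146, 84: 97, 88: 17, 92: 5, 96: 8, 100: 10, 104: 7, 108: 5, 112: 8, 116: 7, 120: 4, 124: 4, 128: 4, 132: 3}
   78 90 275 [ 553.3 -437.7   83.6] 83.4 (array([ 582.3735217 , -501.24755923,   89.6235805 ]), np.float64(12.797999394418817)) [ 596.0261706  -480.48997319] [165.58680597 163.89446092  11.54081459]
```

```bash
python3 - <<'E'
import cv2
a=cv2.imread('pics/top0.png')[160:260,180:480]; cv2.imwrite('pics/t1.png',cv2.resize(a,None,fx=2.6,fy=2.6,interpolation=2))
a=cv2.imread('pics/scene0.png'); b=cv2.hconcat([a[235:325,350:440],a[120:210,235:325]]); cv2.imwrite('pics/s1.png',cv2.resize(b,None,fx=4.4,fy=4.4,interpolation=2))
E
```

```text
(no output)
```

View pics/t1.png

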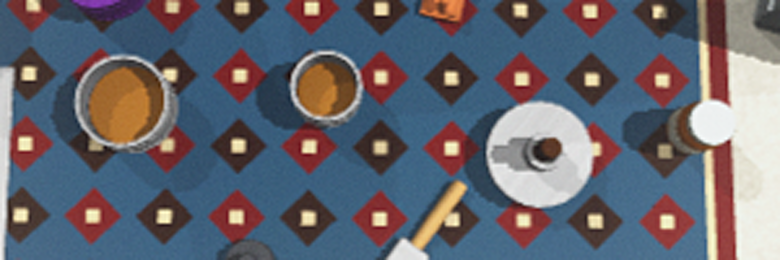

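View pics/s1.png

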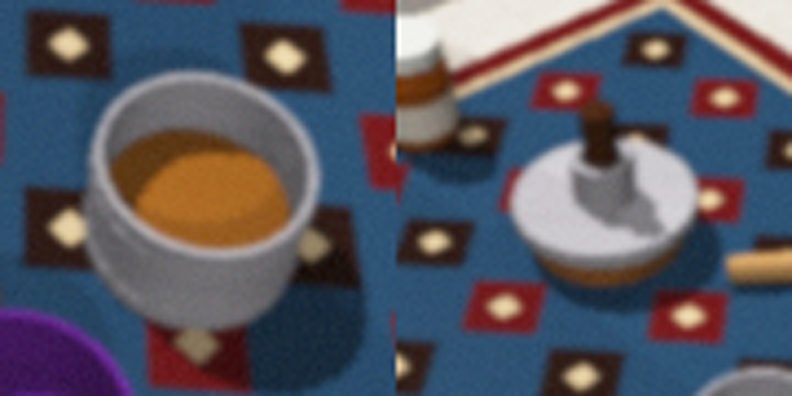

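```bash
python3 - <<'E'
from h import *
D={n:pickle.load(open(f'pics/{n}0.pkl','rb')) for n in('scene','top')}
for n,d in D.items():
    W=cloud(d).reshape(-1,3); W=W[np.isfinite(W[:,0])]
    def near(c,r,lo,hi):
        return W[(np.hypot(W[:,0]-c[0],W[:,1]-c[1])<r)&(W[:,2]>lo)&(W[:,2]<hi)]
    s=near((560,263),68,65,74); print(n,'rim',len(s),circ(s[:,:2]),circ(s[:,:2],53)[0],(s.max(0)+s.min(0))/2,np.ptp(s,axis=0))
    # image contour of plate & rim
    img=d['frame']; hsv=cv2.cvtColor(img,cv2.COLOR_RGB2HSV); w=cloud(d)
    m=((np.hypot(w[...,0]-504,w[...,1]+232.5)<75)&(w[...,2]>25)&(w[...,2]<45)&(hsv[...,1]<60)).astype(np.uint8)
    c=max(cv2.findContours(m,0,1)[0],key=cv2.contourArea); q=cv2.convexHull(c)[:,0]
    p=plane(d,q,38)[:,:2]; print(' plate',circ(p),circ(p,64)[0],(p.max(0)+p.min(0))/2,np.ptp(p,axis=0))
    s=near((504,-232),20,105,115); print(' knobtop',len(s),s.mean(0),(s.max(0)+s.min(0))/2)
    m=((np.hypot(w[...,0]-560,w[...,1]-263)<62)&(w[...,2]>55)).astype(np.uint8)
    c=max(cv2.findContours(m,0,1)[0],key=cv2.contourArea); q=cv2.convexHull(c)[:,0]
    p=plane(d,q,70)[:,:2]; print(' rimc',circ(p),circ(p,55)[0],(p.max(0)+p.min(0))/2,np.ptp(p,axis=0))
E
```

```text
scene rim 319 (array([561.52064506, 263.388287  ,  52.76014925]), np.float64(1.422834859752116)) [561.5020237 263.3624661] [561.28126389 262.81495612  68.6476817 ] [108.4830356  110.5731037    7.29157044]
 plate (array([ 511.67442176, -227.72585861,   66.95209234]), np.float64(2.0553215593424845)) [ 511.18002048 -227.63882468] [ 510.99446146 -228.67747804] [131.12081726 136.39454418]
 knobtop 35 [ 508.45075496 -232.92794791  108.14026293] [ 507.83564562 -233.59569516  108.79662165]
 rimc (array([565.61112137, 265.84183737,  57.46897068]), np.float64(1.5545051337041549)) [566.16793378 266.23533797] [565.74022534 265.91115249] [117.35216941 112.93338325]
top rim 146 (array([558.03326233, 264.45415176,  52.61424647]), np.float64(1.3071916624878004)) [558.0323805  264.46750515] [558.42948996 263.84809648  69.34047957] [108.76946267 107.15276988   8.67031681]
 plate (array([ 503.82631084, -232.08518628,   63.33598834]), np.float64(0.3742354292582023)) [ 503.84908285 -231.91010478] [ 504.15945653 -233.15536337] [125.37770263 125.04688095]
 knobtop 49 [ 504.00892934 -232.52273003  108.95118877] [ 504.17341977 -232.82595198  109.36499655]
 rimc (array([557.01751413, 262.84701175,  55.46254348]), np.float64(0.6896831871963536)) [557.03028919 262.88399768] [557.08025081 262.80075756] [111.28226072 108.13261422]
```

```bash
cat > go.py <<'E'
import sys,numpy as np
from workcell import ctrl
from scipy.spatial.transform import Rotation as R
o=ctrl.get_obs(); r=R.from_rotvec(o['orientation']); M=r.as_matrix()
t=np.array([float(a) for a in sys.argv[1:4]])
d=t-o['ee_pos']; z=M[:,2]; tilt=np.cross(z,[0,0,-1])
print('t',round(o['t'],2),'pos',o['ee_pos'].round(1),'w',round(o['width'],1),'F',o['ft_force'].round(1),'yaw_x',np.degrees(np.arctan2(M[1,0],M[0,0])).round(2))
print('tool delta',(M.T@d).round(1),'norm',np.linalg.norm(d).round(1),'turn to level',(M.T@tilt).round(4),'x axis',M[:,0].round(3),'y axis',M[:,1].round(3),'q',o['qpos'].round(2))
E
python3 go.py 506 -232.7 190
```

```text
t 0.1 pos [255.6 569.8 222. ] w 88.0 F [0.4 0.6 0.4] yaw_x 155.83
tool delta [-557.  -629.6   32.8] norm 841.2 turn to level [-0.0014 -0.     -0.    ] x axis [-0.912  0.409  0.   ] y axis [ 0.409  0.912 -0.001] q [ 1.13  0.42  1.63  0.    1.09 -0.02]
```

Emit:
{"op": "move_arm", "data": {"deltas": [[-27,-30,1,0,0,0],[-27,-30,1,0,0,0],[-27,-30,1,0,0,0],[-27,-30,1,0,0,0],[-27,-30,1,0,0,0]], "hand": -1}}

```text
t: 0.52
ee_pos: [316.7, 377.8, 214.4]
orientation: [-0.643, -3.074, -0.001]
ft_force: [0.9, -0.5, 0.0]
width: 87.6
```

```bash
python3 go.py 506 -232.7 190
```

```text
t 0.52 pos [316.7 377.8 214.4] w 87.6 F [ 0.9 -0.5  0. ] yaw_x 156.37
tool delta [-418.2 -483.4   23.8] norm 639.6 turn to level [ 0.0002 -0.0012 -0.    ] x axis [-0.916  0.401  0.001] y axis [0.401 0.916 0.   ] q [ 0.85  0.24  1.92  0.    0.98 -0.31]
```

Emit:
{"op": "move_arm", "data": {"deltas": [[-27,-31,1,0,0,0],[-27,-31,1,0,0,0],[-27,-31,1,0,0,0],[-27,-31,1,0,0,0],[-27,-31,1,0,0,0]]}}

```text
t: 0.93
ee_pos: [376.0, 178.1, 208.5]
orientation: [-0.638, -3.074, 0.001]
ft_force: [0.9, -0.6, 0.0]
width: 87.9
```

Emit:
{"op": "move_arm", "data": {"deltas": [[-27,-31,1,0,0,0],[-27,-31,1,0,0,0],[-27,-31,1,0,0,0],[-27,-31,1,0,0,0],[-27,-31,1,0,0,0]]}}

```text
t: 1.35
ee_pos: [436.1, -21.5, 203.5]
orientation: [-0.637, -3.075, 0.001]
ft_force: [1.4, 0.9, -0.1]
width: 88.0
```

```bash
python3 go.py 506 -232.7 190
```

```text
t 1.35 pos [436.1 -21.5 203.5] w 88.0 F [ 1.4  0.9 -0.1] yaw_x 156.6
tool delta [-148.  -166.    13.5] norm 222.8 turn to level [-0.0006 -0.0012  0.    ] x axis [-0.918  0.397  0.001] y axis [ 0.397  0.918 -0.001] q [-0.08  0.17  2.05 -0.    0.93 -1.24]
```

Emit:
{"op": "move_arm", "data": {"deltas": [[-27,-31,2,0,0,0],[-27,-31,2,0,0,0],[-27,-31,2,0,0,0],[-27,-30,2,0,0,0],[-18,-20,2,0,0,0]]}}

```text
t: 1.77
ee_pos: [493.6, -209.8, 193.1]
orientation: [-0.642, -3.075, 0.001]
ft_force: [0.3, 0.3, 1.3]
width: 87.7
```

Emit:
{"op": "move_arm", "data": {"deltas": [[-10,-11,0,0,0,0],[0,0,0,0,0,0]]}}

```text
t: 1.93
ee_pos: [499.5, -230.2, 192.1]
orientation: [-0.65, -3.074, 0.002]
ft_force: [0.2, 0.6, -0.2]
width: 87.9
```

```bash
python3 go.py 506 -232.7 190; cat >snap.py <<'E'
import sys,pickle,cv2
from workcell import eyes
for n in("scene","top"):
    d=eyes.get_image(n); pickle.dump(d,open(f'pics/{n}{sys.argv[1]}.pkl','wb'))
    cv2.imwrite(f'pics/{n}{sys.argv[1]}.png',d["frame"][:,:,::-1])
E
python3 snap.py 1
```

```text
t 1.93 pos [ 499.5 -230.2  192.1] w 87.9 F [ 0.2  0.6 -0.2] yaw_x 156.12
tool delta [-7.   0.3  2.1] norm 7.3 turn to level [-0.0014  0.0002 -0.    ] x axis [-0.914  0.405 -0.   ] y axis [ 0.405  0.914 -0.001] q [-0.45  0.35  1.82 -0.    0.97 -1.61]
```

View pics/scene1.png

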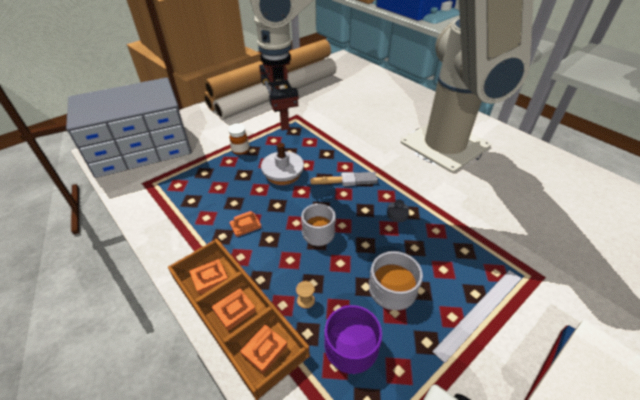

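The gripper is above the lids, with the fingers near (285,115), and nothing has been disturbed. I'll correct the position and descend.

Emit:
{"op": "move_arm", "data": {"deltas": [[-6,0,15,0,0,0],[-1,0,30,0,0,0],[0,0,25,0,0,0],[0,0,20,0,0,0],[0,0,5,0,0,0]]}}

```text
t: 2.45
ee_pos: [504.5, -224.3, 96.6]
orientation: [0.641, 3.074, -0.0]
ft_force: [-0.5, 0.1, 0.5]
width: 87.9
```

```bash
python3 go.py 506 -232.7 78; python3 snap.py 2; python3 - <<'E'
import cv2
a=cv2.imread('pics/scene2.png')[90:200,225:335];b=cv2.imread('pics/top2.png')[165:275,330:440]
cv2.imwrite('pics/c2.png',cv2.resize(cv2.hconcat([a,b]),None,fx=3.6,fy=3.6,interpolation=2))
E
```

```text
t 2.45 pos [ 504.5 -224.3   96.6] w 87.9 F [-0.5  0.1  0.5] yaw_x 156.45
tool delta [-4.8 -7.1 18.6] norm 20.4 turn to level [ 0.0002  0.0014 -0.    ] x axis [-0.917  0.399 -0.001] y axis [0.399 0.917 0.   ] q [-0.44  0.5   1.87  0.    0.77 -1.6 ]
```

View pics/c2.png

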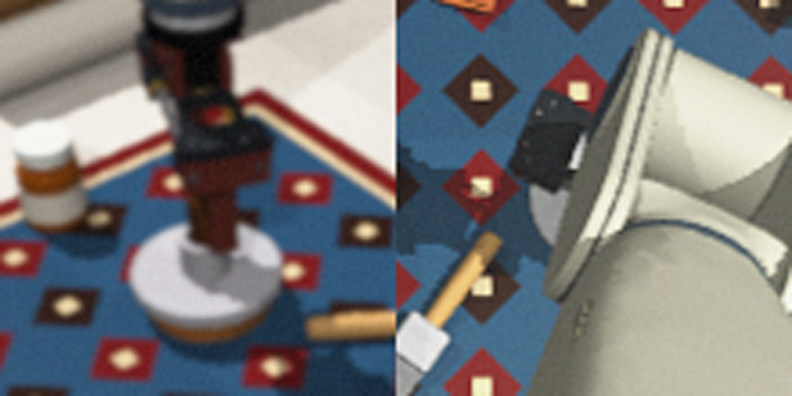

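The fingers straddle the knob and the lid is unmoved. The tool has drifted about 7 mm sideways, so I'll correct that and then finish the descent.

Emit:
{"op": "move_arm", "data": {"deltas": [[-5,-7,0,0,0,0],[0,0,0,0,0,0]]}}

```text
t: 2.72
ee_pos: [508.3, -233.0, 100.4]
orientation: [0.636, 3.071, -0.002]
ft_force: [0.2, -0.2, 0.5]
width: 87.5
```

```bash
python3 go.py 506 -232.7 78
```

```text
t 2.72 pos [ 508.3 -233.   100.4] w 87.5 F [ 0.2 -0.2  0.5] yaw_x 156.59
tool delta [ 2.4 -0.6 22.4] norm 22.5 turn to level [0.     0.0051 0.    ] x axis [-0.918  0.397 -0.005] y axis [0.397 0.918 0.   ] q [-0.45  0.5   1.86  0.    0.78 -1.61]
```

Emit:
{"op": "move_arm", "data": {"deltas": [[2,0,12,0,0,0],[0,0,10,0,0,0],[0,0,0,0,0,0]]}}

```text
t: 2.97
ee_pos: [508.9, -233.6, 80.3]
orientation: [0.636, 3.064, -0.004]
ft_force: [0.3, 0.5, 0.5]
width: 88.0
```

```bash
python3 go.py 506 -232.7 78
```

```text
t 2.97 pos [ 508.9 -233.6   80.3] w 88.0 F [0.3 0.5 0.5] yaw_x 156.55
tool delta [ 3.  -0.3  2.2] norm 3.8 turn to level [-0.0002  0.0123  0.    ] x axis [-0.917  0.398 -0.012] y axis [ 0.398  0.917 -0.   ] q [-0.45  0.53  1.87  0.    0.73 -1.61]
```

Emit:
{"op": "move_arm", "data": {"deltas": [[2,0,2,0,0.012,0],[0,0,0,0,0,0]]}}

```text
t: 3.13
ee_pos: [506.5, -232.7, 77.6]
orientation: [-0.639, -3.074, -0.0]
ft_force: [0.1, 0.5, 0.5]
width: 88.0
```

```bash
python3 go.py 506 -232.7 78
```

```text
t 3.13 pos [ 506.5 -232.7   77.6] w 88.0 F [0.1 0.5 0.5] yaw_x 156.53
tool delta [ 0.4 -0.2 -0.4] norm 0.6 turn to level [-0.0001 -0.0017  0.    ] x axis [-0.917  0.398  0.002] y axis [ 0.398  0.917 -0.   ] q [-0.45  0.53  1.86 -0.    0.74 -1.61]
```

Emit:
{"op": "move_arm", "data": {"deltas": [[0,0,0,0,0,0],[0,0,0,0,0,0],[0,0,0,0,0,0],[0,0,0,0,0,0],[0,0,0,0,0,0]], "hand": 1}}

```text
t: 3.55
ee_pos: [506.7, -232.9, 77.9]
orientation: [-0.639, -3.074, -0.0]
ft_force: [-0.6, 0.1, -0.0]
width: 57.8
```

Emit:
{"op": "move_arm", "data": {"deltas": [[0,0,0,0,0,0],[0,0,0,0,0,0],[0,0,0,0,0,0]]}}

```text
t: 3.8
ee_pos: [506.9, -232.9, 78.2]
orientation: [-0.639, -3.075, -0.0]
ft_force: [0.2, -0.2, -0.6]
width: 37.7
```

```bash
python3 go.py 506 -232.7 150
```

```text
t 3.8 pos [ 506.9 -232.9   78.2] w 37.7 F [ 0.2 -0.2 -0.6] yaw_x 156.53
tool delta [  1.   -0.2 -71.8] norm 71.8 turn to level [-0.0001 -0.0009 -0.    ] x axis [-0.917  0.398  0.001] y axis [ 0.398  0.917 -0.   ] q [-0.45  0.53  1.86 -0.    0.74 -1.61]
```

Emit:
{"op": "move_arm", "data": {"deltas": [[0,0,0,0,0,0],[0,0,0,0,0,0],[0,0,0,0,0,0],[0,0,0,0,0,0],[0,0,0,0,0,0]]}}

```text
t: 4.22
ee_pos: [506.9, -233.0, 78.3]
orientation: [-0.639, -3.075, 0.0]
ft_force: [0.2, -0.3, -0.0]
width: 23.5
```

```bash
python3 go.py 506 -232.7 150
```

```text
t 4.22 pos [ 506.9 -233.    78.3] w 23.5 F [ 0.2 -0.3 -0. ] yaw_x 156.53
tool delta [  1.   -0.1 -71.7] norm 71.7 turn to level [-0.0003 -0.0007  0.    ] x axis [-0.917  0.398  0.001] y axis [ 0.398  0.917 -0.   ] q [-0.45  0.53  1.86 -0.    0.74 -1.61]
```

Emit:
{"op": "move_arm", "data": {"deltas": [[0,0,-4,0,0,0],[0,0,-8,0,0,0],[0,0,-12,0,0,0],[0,0,-15,0,0,0],[0,0,-15,0,0,0]]}}

```text
t: 4.63
ee_pos: [503.6, -231.3, 132.1]
orientation: [-0.637, -3.066, -0.004]
ft_force: [0.6, 0.5, -3.3]
width: 23.1
```

```bash
python3 go.py 506.9 -233 190
```

```text
t 4.63 pos [ 503.6 -231.3  132.1] w 23.1 F [ 0.6  0.5 -3.3] yaw_x 156.53
tool delta [ -3.1  -0.2 -57.9] norm 58.0 turn to level [ 0.0002 -0.0106  0.    ] x axis [-0.917  0.398  0.011] y axis [0.398 0.917 0.   ] q [-0.45  0.45  1.84 -0.    0.86 -1.61]
```

The wrist reads 3.3 N, which matches both lids (330 g).

Emit:
{"op": "move_arm", "data": {"deltas": [[0,0,-12,0,-0.01,0],[-2,0,-14,0,0,0],[0,0,-12,0,0,0],[0,0,-5,0,0,0],[0,0,0,0,0,0]]}}

```text
t: 5.05
ee_pos: [506.8, -232.7, 184.5]
orientation: [0.637, 3.068, -0.003]
ft_force: [-0.2, -0.1, -2.3]
width: 23.7
```

```bash
python3 go.py 560 263.8 185; python3 snap.py 3; python3 - <<'E'
import cv2
a=cv2.imread('pics/scene3.png')[70:180,225:335];b=cv2.imread('pics/top3.png')[165:275,330:440]
cv2.imwrite('pics/c3.png',cv2.resize(cv2.hconcat([a,b]),None,fx=3.6,fy=3.6,interpolation=2))
E
```

```text
t 5.05 pos [ 506.8 -232.7  184.5] w 23.7 F [-0.2 -0.1 -2.3] yaw_x 156.53
tool delta [148.9 476.6  -1.8] norm 499.3 turn to level [ 0.      0.0088 -0.    ] x axis [-0.917  0.398 -0.009] y axis [0.398 0.917 0.   ] q [-0.45  0.37  1.82  0.    0.95 -1.61]
```

View pics/c3.png

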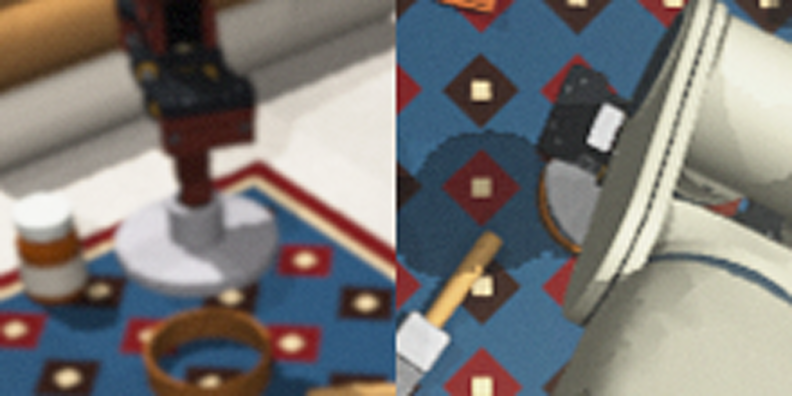

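Both lids are up together and level, and the ring is empty. I'll carry them to the tin with a smooth start and stop.

Emit:
{"op": "move_arm", "data": {"deltas": [[2,6,0,0,0.008,0],[4,12,0,0,0,0],[6,18,0,0,0,0],[7,23,0,0,0,0],[7,23,0,0,0,0]]}}

```text
t: 5.57
ee_pos: [512.9, -144.3, 179.5]
orientation: [-0.647, -3.066, -0.002]
ft_force: [0.5, -0.1, -3.9]
width: 23.1
```

```bash
python3 go.py 560 263.8 185
```

```text
t 5.57 pos [ 512.9 -144.3  179.5] w 23.1 F [ 0.5 -0.1 -3.9] yaw_x 156.16
tool delta [121.9 392.3  -4.8] norm 410.8 turn to level [-0.0006 -0.0079  0.    ] x axis [-0.915  0.404  0.008] y axis [ 0.404  0.915 -0.001] q [-0.3   0.35  1.86  0.    0.94 -1.45]
```

Emit:
{"op": "move_arm", "data": {"deltas": [[7,24,-1,0,-0.006,0],[7,24,-1,0,0,0],[7,24,0,0,0,0],[7,24,0,0,0,0],[7,24,0,0,0,0]]}}

```text
t: 5.98
ee_pos: [525.5, -9.4, 177.2]
orientation: [-0.647, -3.062, -0.0]
ft_force: [-0.6, 0.2, -3.1]
width: 23.3
```

```bash
python3 go.py 560 263.8 185
```

```text
t 5.98 pos [525.5  -9.4 177.2] w 23.3 F [-0.6  0.2 -3.1] yaw_x 156.13
tool delta [ 79.1 263.8  -7.5] norm 275.5 turn to level [-0.0021 -0.0113  0.    ] x axis [-0.914  0.405  0.011] y axis [ 0.405  0.914 -0.002] q [-0.04  0.34  1.88  0.    0.93 -1.2 ]
```

Emit:
{"op": "move_arm", "data": {"deltas": [[7,24,-2,-0.002,-0.006,0],[7,24,-2,0,-0.003,0],[7,24,-2,0,0,0],[7,24,-1,0,0,0],[7,24,0,0,0,0]]}}

```text
t: 6.4
ee_pos: [536.7, 125.8, 179.9]
orientation: [-0.644, -3.063, 0.003]
ft_force: [1.1, -0.4, -3.5]
width: 23.8
```

```bash
python3 go.py 560 263.8 185
```

```text
t 6.4 pos [536.7 125.8 179.9] w 23.8 F [ 1.1 -0.4 -3.5] yaw_x 156.24
tool delta [ 34.3 135.6  -5.3] norm 140.0 turn to level [-0.004  -0.0112 -0.    ] x axis [-0.915  0.403  0.011] y axis [ 0.403  0.915 -0.004] q [ 0.21  0.38  1.82  0.    0.96 -0.95]
```

Emit:
{"op": "move_arm", "data": {"deltas": [[6,24,-1,-0.003,-0.006,0],[6,24,-1,0,-0.003,0],[6,21,0,0,0,0],[5,17,0,0,0,0],[3,11,0,0,0,0]]}}

```text
t: 6.82
ee_pos: [546.0, 237.2, 177.0]
orientation: [-0.637, -3.066, 0.006]
ft_force: [-0.1, 0.4, -3.2]
width: 23.3
```

```bash
python3 go.py 560 263.8 185
```

```text
t 6.82 pos [546.  237.2 177. ] w 23.3 F [-0.1  0.4 -3.2] yaw_x 156.51
tool delta [-2.1 30.  -8.2] norm 31.1 turn to level [-0.0056 -0.0095  0.    ] x axis [-0.917  0.399  0.009] y axis [ 0.399  0.917 -0.006] q [ 0.39  0.44  1.72  0.    0.99 -0.77]
```

Emit:
{"op": "move_arm", "data": {"deltas": [[-1,10,0,-0.005,-0.008,0],[0,7,0,0,0,0],[0,5,0,0,0,0],[0,0,0,0,0,0]]}}

```text
t: 7.15
ee_pos: [554.1, 261.0, 174.5]
orientation: [-0.633, -3.073, 0.004]
ft_force: [-0.5, 0.1, -2.6]
width: 23.9
```

```bash
python3 go.py 560 263.8 180
```

```text
t 7.15 pos [554.1 261.  174.5] w 23.9 F [-0.5  0.1 -2.6] yaw_x 156.7
tool delta [-4.3  4.9 -5.5] norm 8.6 turn to level [-0.0031 -0.0037 -0.    ] x axis [-0.918  0.395  0.004] y axis [ 0.395  0.918 -0.003] q [ 0.42  0.46  1.69  0.    0.99 -0.74]
```

Emit:
{"op": "move_arm", "data": {"deltas": [[-4,4,0,-0.003,-0.003,0],[0,0,0,0,0,0],[0,0,0,0,0,0]]}}

```text
t: 7.4
ee_pos: [559.8, 261.5, 174.1]
orientation: [-0.637, -3.075, 0.001]
ft_force: [-0.3, -0.2, -3.7]
width: 23.3
```

```bash
python3 go.py 560 263.8 150; python3 snap.py 4; python3 - <<'E'
import cv2
a=cv2.imread('pics/scene4.png')[170:330,330:490];b=cv2.imread('pics/top4.png')[130:290,150:310]
cv2.imwrite('pics/c4.png',cv2.resize(cv2.hconcat([a,b]),None,fx=2.5,fy=2.5,interpolation=2))
E
```

```text
t 7.4 pos [559.8 261.5 174.1] w 23.3 F [-0.3 -0.2 -3.7] yaw_x 156.61
tool delta [ 0.7  2.2 24.1] norm 24.2 turn to level [-0.0011 -0.001  -0.    ] x axis [-0.918  0.397  0.001] y axis [ 0.397  0.918 -0.001] q [ 0.42  0.47  1.68  0.    0.99 -0.74]
```

View pics/c4.png

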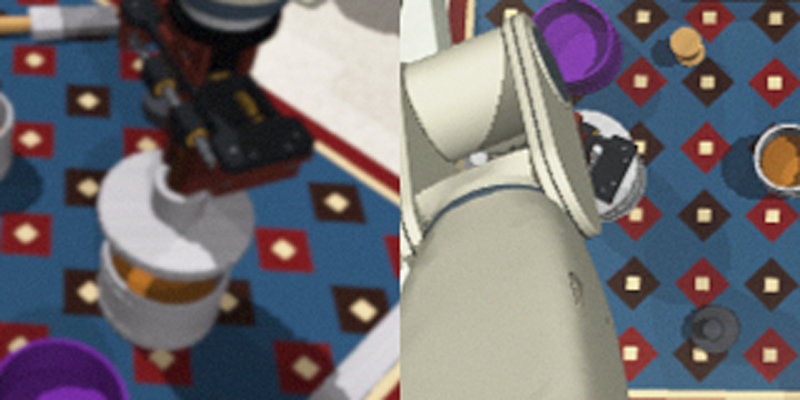

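The lids hang level above the large tin. I'll check how well they are centred in the scene view.

```bash
python3 - <<'E'
from h import *
def plate(f,c,zt):
    d=pickle.load(open(f,'rb')); w=cloud(d); hsv=cv2.cvtColor(d['frame'],cv2.COLOR_RGB2HSV)
    s=(np.hypot(w[...,0]-c[0],w[...,1]-c[1])<75)&(abs(w[...,2]-zt)<3)&(hsv[...,1]<60)
    p=w[s]; xy=p[:,:2]
    # outer edge: per-angle max radius points
    a=np.arctan2(*(xy-c).T[::-1]); r=np.hypot(*(xy-c).T)
    e=[]
    for k in np.linspace(-np.pi,np.pi,73)[:-1]:
        i=np.where((a>=k)&(a<k+2*np.pi/72))[0]
        if len(i):
            j=i[r[i].argmax()]
            if r[j]>52: e.append(xy[j])
    e=np.array(e); print(f,len(p),np.median(p[:,2]),len(e),circ(e),circ(e,63)[0])
plate('pics/scene0.pkl',np.array([507.,-233]),38)
plate('pics/scene4.pkl',np.array([560.,262]),134)
plate('pics/top0.pkl',np.array([504.,-233]),38)
d=pickle.load(open('pics/scene4.pkl','rb'));w=cloud(d).reshape(-1,3);w=w[(np.hypot(w[:,0]-560,w[:,1]-262)<66)]
h=np.histogram(w[:,2],bins=np.arange(50,180,4));print(dict(zip(h[1].tolist(),h[0].tolist())))
E
```

```text
pics/scene0.pkl 581 36.748380740765356 65 (array([ 507.78258399, -233.69813462,   61.78569657]), np.float64(1.6793922299458708)) [ 507.60546859 -234.02877086]
pics/scene4.pkl 1623 132.9110584931109 57 (array([560.80926517, 261.16412369,  63.01421786]), np.float64(0.5717135700282405)) [560.81772812 261.16682097]
pics/top0.pkl 830 37.42281297327111 72 (array([ 503.78912977, -232.42943467,   62.07592576]), np.float64(1.2468099597062976)) [ 503.83520757 -232.44406826]
{50: 35, 54: 74, 58: 59, 62: 55, 66: 126, 70: 22, 74: 0, 78: 0, 82: 0, 86: 0, 90: 0, 94: 0, 98: 0, 102: 0, 106: 0, 110: 0, 114: 0, 118: 26, 122: 65, 126: 78, 130: 1437, 134: 266, 138: 27, 142: 25, 146: 28, 150: 29, 154: 28, 158: 34, 162: 54, 166: 76, 170: 10, 174: 23}
```

The scene camera puts the plate at (560.8, 261.2) and the tin at (561.5, 263.4), so it agrees with the kinematics. I'll shift +2 mm in tool y and descend.

Emit:
{"op": "move_arm", "data": {"deltas": [[0.5,2,6,0,0,0],[0,0,10,0,0,0],[0,0,10,0,0,0],[0,0,5,0,0,0],[0,0,0,0,0,0]]}}

```text
t: 7.92
ee_pos: [560.1, 262.5, 140.1]
orientation: [-0.639, -3.075, 0.001]
ft_force: [0.5, 0.3, -2.5]
width: 23.5
```

```bash
python3 go.py 560.3 263.7 118.3
```

```text
t 7.92 pos [560.1 262.5 140.1] w 23.5 F [ 0.5  0.3 -2.5] yaw_x 156.51
tool delta [ 0.3  1.3 21.8] norm 21.8 turn to level [-0.0009 -0.0008  0.    ] x axis [-0.917  0.399  0.001] y axis [ 0.399  0.917 -0.001] q [ 0.42  0.51  1.7  -0.    0.93 -0.74]
```

Emit:
{"op": "move_arm", "data": {"deltas": [[0,1.5,4,0,0,0],[0,0,4,0,0,0],[0,0,0,0,0,0]]}}

```text
t: 8.17
ee_pos: [560.1, 263.7, 130.1]
orientation: [-0.639, -3.073, 0.003]
ft_force: [0.3, 0.1, -3.6]
width: 23.6
```

```bash
python3 go.py 560.3 263.7 118.3
```

```text
t 8.17 pos [560.1 263.7 130.1] w 23.6 F [ 0.3  0.1 -3.6] yaw_x 156.51
tool delta [-0.2  0.1 11.8] norm 11.8 turn to level [-0.0024 -0.0022 -0.    ] x axis [-0.917  0.399  0.002] y axis [ 0.399  0.917 -0.002] q [ 0.42  0.53  1.7  -0.    0.91 -0.74]
```

Emit:
{"op": "move_arm", "data": {"deltas": [[0,0,3,-0.002,-0.002,0],[0,0,2,0,0,0],[0,0,1,0,0,0]]}}

```text
t: 8.42
ee_pos: [560.4, 264.0, 123.9]
orientation: [0.639, 3.075, 0.0]
ft_force: [-0.4, 0.1, -3.0]
width: 23.1
```

```bash
python3 go.py 560.3 263.7 118.3
```

```text
t 8.42 pos [560.4 264.  123.9] w 23.1 F [-0.4  0.1 -3. ] yaw_x 156.52
tool delta [ 0.  -0.4  5.6] norm 5.6 turn to level [ 0.0004  0.0006 -0.    ] x axis [-0.917  0.398 -0.001] y axis [0.398 0.917 0.   ] q [ 0.42  0.54  1.71 -0.    0.9  -0.74]
```

The plug is inside the mouth with no lateral force.

Emit:
{"op": "move_arm", "data": {"deltas": [[0,0,2,0,0,0],[0,0,1,0,0,0],[0,0,0.5,0,0,0]]}}

```text
t: 8.67
ee_pos: [560.7, 264.2, 120.3]
orientation: [0.639, 3.075, 0.001]
ft_force: [-0.5, -0.0, -2.9]
width: 23.4
```

```bash
python3 go.py 560.3 263.7 118.3
```

```text
t 8.67 pos [560.7 264.2 120.3] w 23.4 F [-0.5 -0.  -2.9] yaw_x 156.53
tool delta [ 0.1 -0.6  2. ] norm 2.1 turn to level [ 0.001   0.0011 -0.    ] x axis [-0.917  0.398 -0.001] y axis [0.398 0.917 0.001] q [ 0.42  0.54  1.71 -0.    0.89 -0.74]
```

Emit:
{"op": "move_arm", "data": {"deltas": [[0,0,1,0,0,0],[0,0,0.5,0,0,0]]}}

```text
t: 8.83
ee_pos: [560.8, 264.2, 118.9]
orientation: [0.639, 3.074, 0.001]
ft_force: [-0.1, 0.1, -3.4]
width: 23.9
```

Emit:
{"op": "move_arm", "data": {"deltas": [[0,0,0.5,0,0,0],[0,0,0.5,0,0,0]]}}

```text
t: 9.0
ee_pos: [561.0, 264.2, 118.3]
orientation: [0.639, 3.074, 0.002]
ft_force: [-2.5, -2.0, 4.9]
width: 23.7
```

Contact came at TCP z = 118.3, exactly the predicted home height, with a light force. I'll release.

Emit:
{"op": "move_arm", "data": {"deltas": [[0,0,0,0,0,0],[0,0,0,0,0,0],[0,0,0,0,0,0],[0,0,0,0,0,0],[0,0,0,0,0,0]], "hand": -1}}

```text
t: 9.42
ee_pos: [562.6, 264.9, 120.0]
orientation: [0.638, 3.071, 0.006]
ft_force: [0.4, 0.3, 0.7]
width: 53.1
```

Emit:
{"op": "move_arm", "data": {"deltas": [[0,0,0,0,0,0],[0,0,0,0,0,0],[0,0,0,0,0,0],[0,0,0,0,0,0],[0,0,0,0,0,0]]}}

```text
t: 9.83
ee_pos: [562.8, 265.0, 120.2]
orientation: [0.638, 3.07, 0.006]
ft_force: [0.2, -0.0, -0.7]
width: 86.1
```

```bash
python3 go.py 560.3 263.7 84; python3 snap.py 5; python3 - <<'E'
import cv2
a=cv2.imread('pics/scene5.png')[190:330,330:470]
cv2.imwrite('pics/c5.png',cv2.resize(a,None,fx=4,fy=4,interpolation=2))
from h import *
d=pickle.load(open('pics/scene5.pkl','rb')); w=cloud(d); c=np.array([561.,263.4]); hsv=cv2.cvtColor(d['frame'],cv2.COLOR_RGB2HSV)
s=(np.hypot(w[...,0]-c[0],w[...,1]-c[1])<75)&(abs(w[...,2]-77)<4)&(hsv[...,1]<60); p=w[s]
print(len(p),np.median(p[:,2]),(p.max(0)+p.min(0))/2,np.ptp(p,axis=0))
A=np.c_[p[:,:2]-c,np.ones(len(p))]; print(np.linalg.lstsq(A,p[:,2],rcond=None)[0])
E
```

```text
t 9.83 pos [562.8 265.  120.2] w 86.1 F [ 0.2 -0.  -0.7] yaw_x 156.52
tool delta [ 1.9 -2.4 36.2] norm 36.3 turn to level [0.005  0.0047 0.    ] x axis [-0.917  0.398 -0.005] y axis [0.398 0.917 0.005] q [ 0.42  0.54  1.71 -0.    0.89 -0.74]
1485 77.01617130010493 [566.58423069 263.37905581  76.98710192] [116.74516641 128.40273851   7.9155265 ]
[-2.5411424e-03 -3.6443280e-04  7.7002524e+01]
```

View pics/c5.png

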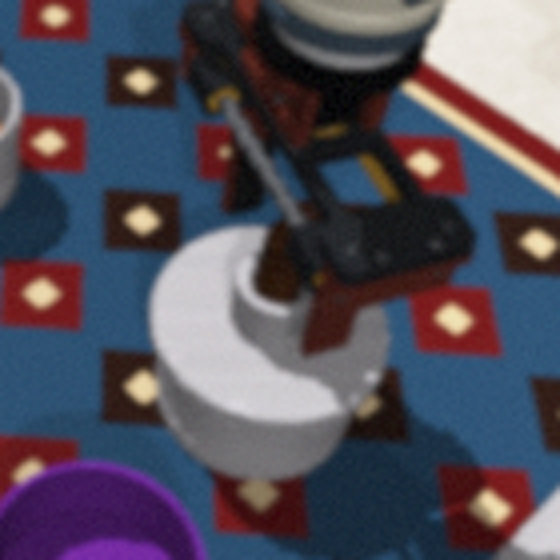

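The plate reads level (slope 0.0025) at z of about 77, with the lids seated on the tin. Now I'll centre on the release position and go down around the collar.

Emit:
{"op": "move_arm", "data": {"deltas": [[1.5,-1.5,3,0.005,0.005,0],[0,0,8,0,0,0],[0,0,8,0,0,0],[0,0,5,0,0,0],[0,0,0,0,0,0]]}}

```text
t: 10.35
ee_pos: [560.4, 264.1, 93.5]
orientation: [-0.639, -3.075, 0.001]
ft_force: [0.8, 0.2, -0.6]
width: 87.7
```

```bash
python3 go.py 561 264.2 84.5
```

```text
t 10.35 pos [560.4 264.1  93.5] w 87.7 F [ 0.8  0.2 -0.6] yaw_x 156.52
tool delta [-0.5  0.3  9. ] norm 9.0 turn to level [-0.0007 -0.0009  0.    ] x axis [-0.917  0.398  0.001] y axis [ 0.398  0.917 -0.001] q [ 0.42  0.58  1.72  0.    0.85 -0.74]
```

Emit:
{"op": "move_arm", "data": {"deltas": [[0,0,5,0,0,0],[0,0,3,0,0,0],[0,0,0,0,0,0],[0,0,0,0,0,0]]}}

```text
t: 10.68
ee_pos: [559.8, 263.8, 83.3]
orientation: [-0.639, -3.073, 0.003]
ft_force: [0.1, 0.7, 0.4]
width: 87.8
```

```bash
python3 go.py 561 264.2 84.5
```

```text
t 10.68 pos [559.8 263.8  83.3] w 87.8 F [0.1 0.7 0.4] yaw_x 156.52
tool delta [-1.   0.8 -1.2] norm 1.8 turn to level [-0.0023 -0.0024 -0.    ] x axis [-0.917  0.398  0.002] y axis [ 0.398  0.917 -0.002] q [ 0.42  0.6   1.72  0.    0.83 -0.74]
```

Emit:
{"op": "move_arm", "data": {"deltas": [[-1,0.8,-1,-0.002,-0.002,0],[0,0,0,0,0,0]]}}

```text
t: 10.85
ee_pos: [561.3, 264.3, 84.5]
orientation: [-0.639, -3.076, -0.0]
ft_force: [0.0, 0.5, 0.6]
width: 87.6
```

```bash
python3 go.py 561 264.2 84.5;python3 snap.py 6; python3 - <<'E'
import cv2
a=cv2.imread('pics/scene6.png')[190:330,330:470]
cv2.imwrite('pics/c6.png',cv2.resize(a,None,fx=4,fy=4,interpolation=2))
E
```

```text
t 10.85 pos [561.3 264.3  84.5] w 87.6 F [0.  0.5 0.6] yaw_x 156.52
tool delta [ 0.2 -0.2 -0. ] norm 0.3 turn to level [ 0. -0.  0.] x axis [-0.917  0.398  0.   ] y axis [0.398 0.917 0.   ] q [ 0.42  0.59  1.72  0.    0.83 -0.74]
```

View pics/c6.png

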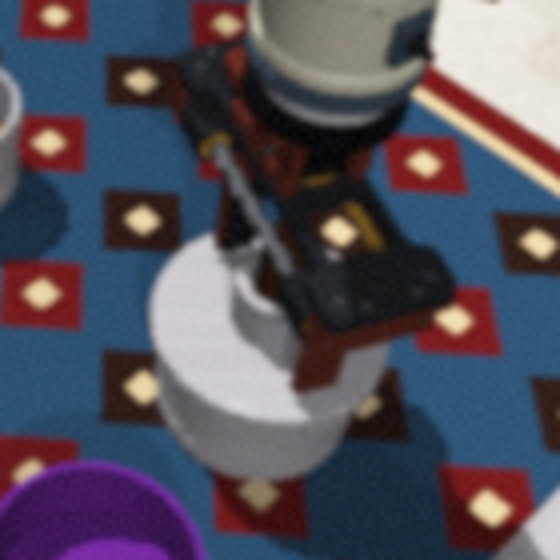

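The fingers straddle the collar and the knob stands free between them. I'll close on the collar.

Emit:
{"op": "move_arm", "data": {"deltas": [[0,0,0,0,0,0],[0,0,0,0,0,0],[0,0,0,0,0,0],[0,0,0,0,0,0],[0,0,0,0,0,0]], "hand": 1}}

```text
t: 11.37
ee_pos: [561.5, 264.4, 85.2]
orientation: [0.639, 3.075, 0.001]
ft_force: [-0.9, 0.2, -1.2]
width: 58.0
```

Emit:
{"op": "move_arm", "data": {"deltas": [[0,0,0,0,0,0],[0,0,0,0,0,0],[0,0,0,0,0,0],[0,0,0,0,0,0]]}}

```text
t: 11.7
ee_pos: [561.5, 264.4, 85.3]
orientation: [0.639, 3.075, 0.001]
ft_force: [0.1, -0.3, -0.0]
width: 43.7
```

```bash
python3 go.py 561 264.2 84.5; python3 - <<'E'
from workcell import ctrl; print(ctrl.get_obs()['moment'])
E
```

```text
t 11.7 pos [561.5 264.4  85.3] w 43.7 F [ 0.1 -0.3 -0. ] yaw_x 156.52
tool delta [ 0.3 -0.3  0.8] norm 0.9 turn to level [0.0008 0.0006 0.    ] x axis [-0.917  0.398 -0.001] y axis [0.398 0.917 0.001] q [ 0.42  0.59  1.72  0.    0.83 -0.74]
[ 0.00632987  0.04719775 -0.0262033 ]
```

Emit:
{"op": "move_arm", "data": {"deltas": [[0,0,0,0,0,0],[0,0,-2,0,0,0],[0,0,-3,0,0,0],[0,0,-3,0,0,0]]}}

```text
t: 12.03
ee_pos: [560.5, 263.9, 92.6]
orientation: [-0.639, -3.075, 0.001]
ft_force: [-0.1, 0.2, -1.2]
width: 43.9
```

```bash
python3 go.py 561.3 264.3 175
```

```text
t 12.03 pos [560.5 263.9  92.6] w 43.9 F [-0.1  0.2 -1.2] yaw_x 156.52
tool delta [ -0.5   0.6 -82.4] norm 82.4 turn to level [-0.0011 -0.0012 -0.    ] x axis [-0.917  0.398  0.001] y axis [ 0.398  0.917 -0.001] q [ 0.42  0.58  1.72  0.    0.84 -0.74]
```

Emit:
{"op": "move_arm", "data": {"deltas": [[-0.5,0.5,-3,-0.001,-0.001,0],[-0.3,0.3,-4,0,0,0],[0,0,-4,0,0,0],[0,0,-4,0,0,0]]}}

```text
t: 12.37
ee_pos: [561.4, 264.3, 108.9]
orientation: [-0.639, -3.075, 0.001]
ft_force: [-0.9, 0.1, -1.4]
width: 43.9
```

```bash
python3 go.py 561.3 264.3 175
```

```text
t 12.37 pos [561.4 264.3 108.9] w 43.9 F [-0.9  0.1 -1.4] yaw_x 156.52
tool delta [  0.1  -0.  -66.1] norm 66.1 turn to level [-0.0005 -0.0005  0.    ] x axis [-0.917  0.398  0.   ] y axis [ 0.398  0.917 -0.   ] q [ 0.42  0.56  1.71  0.    0.87 -0.74]
```

The wrist carries about 1.8 N, the outer lid alone, and the lift is tracking straight.

Emit:
{"op": "move_arm", "data": {"deltas": [[-0.3,0.3,-4,0,0,0],[-0.3,0.3,-4,0,0,0],[0,0,-4,0,0,0],[0,0,-4,0,0,0]]}}

```text
t: 12.7
ee_pos: [562.5, 264.7, 127.2]
orientation: [0.639, 3.076, 0.0]
ft_force: [0.3, 0.2, -1.2]
width: 43.8
```

```bash
python3 go.py 561.3 264.3 185
```

```text
t 12.7 pos [562.5 264.7 127.2] w 43.8 F [ 0.3  0.2 -1.2] yaw_x 156.52
tool delta [  0.9  -0.8 -57.8] norm 57.8 turn to level [ 0.0002  0.0001 -0.    ] x axis [-0.917  0.398 -0.   ] y axis [0.398 0.917 0.   ] q [ 0.42  0.54  1.7   0.    0.91 -0.74]
```

Emit:
{"op": "move_arm", "data": {"deltas": [[0.6,-0.5,-4,0,0,0],[0.2,-0.2,-4,0,0,0],[0,0,-4,0,0,0],[0,0,-4,0,0,0]]}}

```text
t: 13.03
ee_pos: [561.3, 264.3, 145.2]
orientation: [0.639, 3.076, 0.0]
ft_force: [-0.7, 0.4, -1.4]
width: 44.3
```

```bash
python3 go.py 561.3 264.3 185
```

```text
t 13.03 pos [561.3 264.3 145.2] w 44.3 F [-0.7  0.4 -1.4] yaw_x 156.52
tool delta [ -0.   -0.  -39.8] norm 39.8 turn to level [0.0003 0.0002 0.    ] x axis [-0.917  0.398 -0.   ] y axis [0.398 0.917 0.   ] q [ 0.42  0.51  1.69  0.    0.94 -0.74]
```

Emit:
{"op": "move_arm", "data": {"deltas": [[0,0,-4,0,0,0],[0,0,-4,0,0,0],[0,0,-4,0,0,0],[0,0,-4,0,0,0]]}}

```text
t: 13.37
ee_pos: [561.2, 264.3, 162.9]
orientation: [0.639, 3.076, 0.0]
ft_force: [0.5, -0.3, -1.7]
width: 43.9
```

```bash
python3 go.py 561.3 264.3 195
```

```text
t 13.37 pos [561.2 264.3 162.9] w 43.9 F [ 0.5 -0.3 -1.7] yaw_x 156.52
tool delta [ -0.1   0.1 -32.1] norm 32.1 turn to level [0.0001 0.0001 0.    ] x axis [-0.917  0.398 -0.   ] y axis [0.398 0.917 0.   ] q [ 0.42  0.49  1.68 -0.    0.97 -0.74]
```

Emit:
{"op": "move_arm", "data": {"deltas": [[0,0,-5,0,0,0],[0,0,-6,0,0,0],[0,0,-7,0,0,0],[0,0,-7,0,0,0],[0,0,-3,0,0,0]]}}

```text
t: 13.78
ee_pos: [561.2, 264.3, 194.1]
orientation: [0.639, 3.076, 0.0]
ft_force: [0.6, 0.4, -0.9]
width: 44.0
```

Emit:
{"op": "move_arm", "data": {"deltas": [[0,0,0,0,0,0],[0,0,0,0,0,0],[0,0,0,0,0,0]]}}

```text
t: 14.03
ee_pos: [561.8, 264.6, 195.7]
orientation: [0.639, 3.074, 0.002]
ft_force: [0.1, -0.3, -1.6]
width: 43.9
```

```bash
python3 go.py 561.3 264.3 195;python3 snap.py 7; python3 - <<'E'
import cv2
from h import *
a=cv2.imread('pics/scene7.png')[170:330,320:480];b=cv2.imread('pics/top7.png')[130:290,150:310]
cv2.imwrite('pics/c7.png',cv2.resize(cv2.hconcat([a,b]),None,fx=2.5,fy=2.5,interpolation=2))
d=pickle.load(open('pics/scene7.pkl','rb')); w=cloud(d).reshape(-1,3); c=np.array([561.5,263.4])
w=w[np.hypot(*(w[:,:2]-c).T)<68]; h=np.histogram(w[:,2],bins=np.arange(50,210,4));print(dict(zip(h[1].tolist(),h[0].tolist())))
for lo,hi in((183,192),(71,76)):
    p=w[(w[:,2]>lo)&(w[:,2]<hi)]
    if len(p)>20: print(len(p),np.median(p[:,2]),np.linalg.lstsq(np.c_[p[:,:2]-c,np.ones(len(p))],p[:,2],rcond=None)[0],p.min(0),p.max(0))
E
```

```text
t 14.03 pos [561.8 264.6 195.7] w 43.9 F [ 0.1 -0.3 -1.6] yaw_x 156.52
tool delta [ 0.4 -0.4  0.7] norm 0.9 turn to level [ 0.002   0.0018 -0.    ] x axis [-0.917  0.398 -0.002] y axis [0.398 0.917 0.002] q [ 0.42  0.45  1.66  0.    1.03 -0.74]
{50: 29, 54: 80, 58: 54, 62: 33, 66: 18, 70: 968, 74: 272, 78: 10, 82: 14, 86: 12, 90: 14, 94: 14, 98: 11, 102: 5, 106: 0, 110: 0, 114: 0, 118: 0, 122: 0, 126: 0, 130: 0, 134: 0, 138: 0, 142: 0, 146: 0, 150: 0, 154: 0, 158: 0, 162: 0, 166: 0, 170: 0, 174: 56, 178: 85, 182: 160, 186: 1481, 190: 38, 194: 36, 198: 48, 202: 54}
1639 187.51705578523217 [-3.70063826e-03  3.87837024e-04  1.87553727e+02] [515.64500946 200.95158881 183.04796459] [626.41907376 327.86516232 191.82901783]
1181 73.11660487895904 [2.72238148e-03 7.01460198e-04 7.31177106e+01] [512.23773385 207.76965146  71.00240312] [617.51756839 319.84765679  75.91049779]
```

View pics/c7.png

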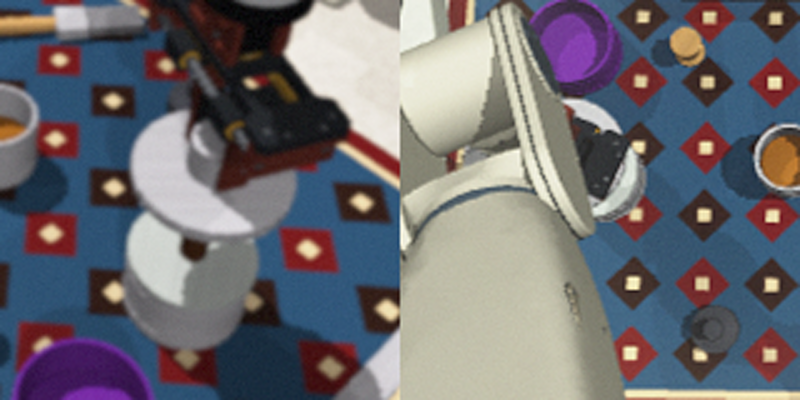

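View pics/scene7.png

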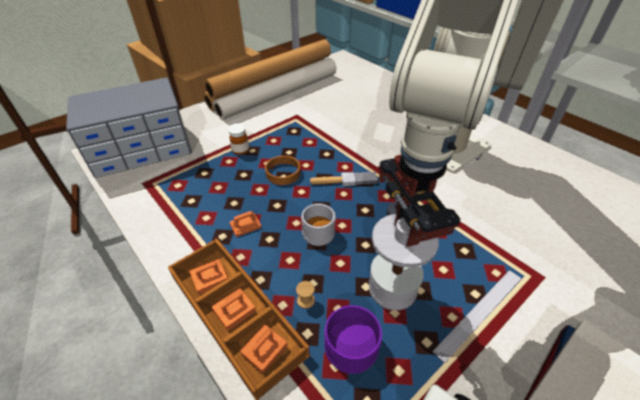

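The outer lid is held level: plate top at z of about 188 and skirt bottom at about 175, against a knob top of 150. The inner lid sits flat on the rim (flange at about 73, slope under 0.003). The tin, ring and other objects are where they were, so I'll hand in.

```bash
python3 -c "
from workcell import ctrl
print(ctrl.close_job())"
```

```text
the job is handed in; nothing more can be done
None
```

The job is done and handed in at about 14 s of the 46 s allowed; it reports no verdict. I lifted both lids together by the knob and set them on the large tin. They touched at the predicted home height with about 8 N. I then let go, took the outer lid by its collar and lifted it about 110 mm straight up; it is still held over the tin.

**Last checks:**
- **Outer lid:** it is level to about 0.004 rad, and its skirt is about 25 mm above the knob's top. The wrist carried 1.6 N, which fits the outer lid alone.
- **Inner lid:** it sits flat on the rim, with its top at about 73 mm against 74 expected. That camera also read about 1 mm low on the other surfaces.
- **Tin and other objects:** they look unmoved in the scene camera's last picture; I did not re-measure their positions.
- **Disagreement:** the two cameras differed by about 3.5 mm in absolute x, but agreed within about 0.5 mm on the distance from the ring to the tin, which is what the placing relied on.

No check failed.

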